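# Set the slide gate of the bench extraction to its pointer

### The job

The beaker is about to take solvent, so open the bench extraction for it: loosen the black wing knob that clamps the slide gate, pull the stiff gate blade out by its bow handle until the upright fin at the handle is level with the brass set pointer on the rail, and screw the wing knob fully tight again. Do not drag the blade while it is clamped, and leave everything else on the bench where it stands.

Things in the scene. Friction and masses are not known exactly. Their poses are not given: they have to be found in the camera images.
- gate_frame: fixed extraction point: grey duct 60 mm across on a round flange (origin: its centre, on the worktop), aluminium slide-gate casting 52 to 77 mm high, nozzle (200 mm high) bent over towards its +x. -x is the way the blade pulls out; z up. Side rails 8 mm wide at y = +-42 mm, tops 78 mm high, run to a leg at x = -235 mm. The clamp bridge crosses them at x = -85 mm. Position and yaw vary.
- clamp_knob (a joint): angle of the wing knob, rad: 0 = fully tight, at its stop; grows anticlockwise seen from above (loosening) to 2.2. A screw clamp: below about 0.65 its shoe bears on the blade, at 0 it adds about 25 N of drag; above 0.75 the blade is free. Starts at 0 to 0.1, tight. Turning takes 0.11 to 0.2 N m; it stays where it is left.
- knob_grip (a point): centre of the clamp knob's wing, on its vertical axis at x = -85 mm of the frame, 118 mm above the worktop: black bar 58 mm long, 14 mm thick, 28 mm high (104 to 132 mm above the worktop) on a stem 21 mm across over a boss that ends 92 mm high. The point turns with the knob; its y axis runs along the wing, so grip across its x axis. When tight the wing lies along the frame's y.
- gate_blade (a joint): how far the blade is drawn out, m: 0 = shut, up to 0.068; starts at 0 to 0.008. Unclamped it is still stiff: steady sliding friction of about 11 N; it stays where it is left.
- handle (a point): middle of the bow handle at the blade's outer end, 110 mm above the worktop: black sleeve 16 mm thick, 42 mm long, lying along the frame's y between two 11 mm legs 56 mm apart; the blade's top is 43 mm below. At x = -155 mm of the frame when shut; moves with the blade to -x of the frame. Axes as the frame's; grip across its x axis.
- index (a point): dark upright fin on the blade (3 mm thick along the pull, 67 to 95 mm above the worktop), just inside the right-hand (-y) rail at y = -35 mm of the frame and in line with the handle (same x in the frame). The point is at mid-thickness, 90 mm high. Axes as the frame's.
- pointer (a point): set pointer: brass fin (3 mm thick along the pull, 78 to 104 mm above the worktop) of a clip fixed on the graduated right-hand (-y) rail; the point is on its inner edge, mid-thickness, 90 mm high, 25 to 55 mm farther out than the shut gate's fin. Axes as the frame's. The gate is set when the index has the same x as this point along the frame's x axis.
- beaker: bystander: glass beaker, 46 mm across, 58 mm high, under the mouth of the nozzle; origin at the centre of its base
- timer: bystander: white bench timer, 62x66x21 mm, to the left of the duct; origin at the centre of its underside
- wrench: bystander: open-end spanner, 137 mm long, 9 mm thick, lying to the left of the rails; origin at its middle
- marker: bystander: black pen, 130 mm long, 14 mm thick, lying to the right of the rails; origin at its middle
- cap: bystander: ribbed screw cap, 46 mm across, 20 mm high, at the front left; origin at the centre of its underside

How it is judged:
On the way, in this order (a step that is already met when the one before it is completed fails the run):
1. the clamp knob is loosened (more than 0.75 rad) while the blade is still where it was (value of joint clamp_knob above 0.75 rad and distance of handle from where it was at the start of the episode below 0.006 m), for 0.1 s.
2. with the clamp loose, the blade is drawn out until its fin is within 4 mm of the pointer (value of joint clamp_knob above 0.65 rad and x of index in the frame of pointer between -0.004 and 0.004 m and velocity of joint gate_blade between -0.01 and 0.01 m/s), for 0.2 s.
At the end, for the whole second after the job is handed in: The blade's fin stands within 4 mm of the set pointer along the rail, the wing knob is screwed tight (within 0.2 rad of its stop) and the blade is at rest (x of index in the frame of pointer between -0.004 and 0.004 m and value of joint clamp_knob below 0.2 rad and velocity of joint gate_blade between -0.005 and 0.005 m/s); the robot touches nothing.
It fails at once if the blade is dragged while the clamp is tight (knob under 0.3 rad) (value of joint clamp_knob below 0.3 rad and (velocity of joint gate_blade above 0.02 m/s or velocity of joint gate_blade below -0.02 m/s)).
It fails at once if the beaker is moved by more than 20 mm (distance of beaker from where it was at the start of the episode above 0.02 m).
It fails at once if the timer, spanner, pen or screw cap is moved by more than 30 mm (distance of any of timer, wrench, marker, cap from where it was at the start of the episode above 0.03 m).
It also fails if it takes over 70 s, if anything falls off the work surface, if the arm or the gripper's body presses on something with over 40 N, if the wrist force passes 120 N, or if a joint passes its speed limit or range.

### The arm

A 6-joint arm with a two-finger parallel gripper is mounted at the origin on a cart in front of the work surface, level with it; the furniture and walls round the work are solid. World frame = base frame: x ahead of the robot, y to its left, z up, the work surface at z = 0. Lengths are in m, angles in rad, forces in N, time in s.
With the tool pointing down it reaches from about 0.225 to 0.725 m from the base axis. Payload 3.1 kg.
Tool frame: the origin (TCP) lies at the very end of the fingers, on their centre line; the grasp point (between the pads) lies 19 mm behind it; z points along the fingers, y is the line along which they close (so a half turn about z gives the same grasp; the last joint's range is limited). The gripper opens to 85 mm and grips with 20 to 120 N. Pads are 22 mm wide; open, the fingers measure 114 mm over their backs; the gripper's body (76 mm by 85 mm) begins 54 mm behind the grasp point. The pads swing forward as they close: fully open they stand 13 mm farther back than shut.
Start: joints at [-1.433, 0.048, 0.099, 1.622, 0, 1.443], TCP at [0.138, -0.507, 0.21] pointing down, gripper open.
Joint ranges: [-2.91, 2.91], [-0.99, 1.94], [-1.21, 1.42], [-2.12, 2.29], [-1.49, 1.47], [-3.14, 3.14]. Speed limits (rad/s): [2.79, 2.79, 3.14, 3.14, 3.14, 3.14].

### API

Orientations are given as a unit quaternion [w, x, y, z].
In Python, from rig import robot, cams, regions_of, pinpoint gives the robot as it stands.
- The arm moves only by the tool apply_moves, never from a script. Its argument "commands" is a list of rows, each an object with "translation": the shift along the tool's x, y, z in mm, a list of three; "dr": the turn, a rotation vector about the tool's x, y, z in degrees, a list of three; "jaw": the gripper command: -1 is shut, 1 is fully open, values between are in proportion. A call has 1 to 8 rows; each row is the pose to reach, as a shift and turn from the pose commanded when the call began, along the tool's axes at that moment; what a row does not reach only later rows make up. A row lasts 1/10 s, in which the tool goes at most 50 mm and 8.59 degrees, less where a joint would pass 70% of its speed; a pose out of reach is approached as far as the arm can. A call with a gripper value outside its range is refused whole. The fingers move at their own pace and stop on an object; "grip_force" is the grip in N (left out, the last holds). Time passes only in rows, so rows that repeat a pose let the fingers close. It gives the time, the measured TCP pose, the force, the opening and the grip force at its end, in the units of the state.
- robot.state(): the state, without advancing time (a new reading comes with each control period).
- cams.snapshot(name): name is "scene" or "top" or "wrist"; returns a dict with "pixels" (420x560x3 uint8, red, green, blue), "fx", "fy", "cx", "cy" (pixels), "position" and "attitude" of the camera in the world; the wrist camera has in their place "T_tool_cam" (4x4, takes a point from camera to tool coordinates, whose origin is the TCP and whose axes are the flange's). Camera axes: x right, y up, looking along -z (the intrinsics and any distortion apply to the point x, -y, -z); pixel columns grow to the right and rows downward; lengths in m; the calibration is good to about 2 mm. A picture is of the moment at which its call begins: read the wrist's pose just before it. There is no depth.
- robot.hand_in(): hands the job in; it is judged then, once.
Trained networks look in the newest picture that a camera, given by its name, has taken for a name from the list of things; names that differ only in an ending like _2 or _b are one class to them, and where a whole thing is asked for, a point or a joint stands for the part that bears it (a point fixed in the world has none). Each returns a list of dicts, best first, with "conf" (0 to 1); they miss things now and then, are a little off and sometimes report something else, mostly with a low value. They report only what shows in the picture. A call takes as long as a camera call.
- regions_of(camera, target): "pixels" (420x560 bool, what is visible of it) and "rect" ([centre column, centre row, width, height] in pixels, round what is visible of it).
- pinpoint(camera, target): "uv" ([column, row] in pixels: a listed point, or the origin of a listed thing).
The state is a dict: "clock": time; "joint_positions": joint angles; "qd": joint speeds; "joint_torque": joint torques, N m; "position": TCP position; "eef_rot": TCP orientation; "force": force on the tool from outside, world axes, zero at the start; "torque": the same for the moment, N m; "width": opening from 0.0 (shut) to 1.0 (fully open); "grasp_force": force on a finger pad.
Only numpy, scipy, OpenCV 4.12 (cv2) and the standard library are available. Lean on these libraries where they do the work, as an engineer would, in place of code of your own. Each camera call takes 0.05 s, during which the arm holds its last target. There are 200 camera calls.

## Working session

There is one attempt and no reset: what is moved stays moved. The work goes in short steps, Python scripts to look and compute and a tool call to move; the robot and the scene stay as the last step left them, time stands still between calls to the robot, and variables do not carry over. Pictures are saved under pics/ and viewed, at most 10 in all, crops included, and the job is handed in when it is done.

Besides the shell and the picture viewer there is one more tool, called by a JSON object that holds its "method" and its "body", one argument or row to a line. apply_moves: Moves the arm, as the interface text tells. Its arguments: {"type":"object","properties":{"commands":{"type":"array"},"grip_force":{"type":"number"}},"required":["commands"]}

```bash
mkdir -p pics
cat > h.py <<'E'
import numpy as np, cv2
from scipy.spatial.transform import Rotation as R
from rig import robot, cams, regions_of, pinpoint
def rot(q): return R.from_quat([q[1],q[2],q[3],q[0]]).as_matrix()
def campose(s,st=None):
    if 'T_tool_cam' in s:
        T=np.array(s['T_tool_cam']); Rt=rot(st['eef_rot'])
        return Rt@T[:3,:3], np.array(st['position'])+Rt@T[:3,3]
    a=np.array(s['attitude']); Rm=rot(a) if a.shape==(4,) else a
    return Rm,np.array(s['position'])
def ray(s,uv,st=None):
    Rm,p=campose(s,st)
    d=Rm@np.array([(uv[0]-s['cx'])/s['fx'],-(uv[1]-s['cy'])/s['fy'],-1])
    return p,d/np.linalg.norm(d)
def atz(s,uv,z,st=None):
    p,d=ray(s,uv,st); return p+d*(z-p[2])/d[2]
def proj(s,P,st=None):
    Rm,p=campose(s,st); c=Rm.T@(np.array(P)-p)
    return np.array([s['cx']+s['fx']*c[0]/-c[2], s['cy']-s['fy']*c[1]/-c[2]])
def save(s,n): cv2.imwrite('pics/'+n,cv2.cvtColor(s['pixels'],cv2.COLOR_RGB2BGR))
def tri(rays):
    A=np.zeros((3,3));b=np.zeros(3)
    for p,d in rays:
        M=np.eye(3)-np.outer(d,d);A+=M;b+=M@p
    return np.linalg.solve(A,b)
E
cat > m.py <<'E'
from h import *
np.set_printoptions(precision=4,suppress=True)
st=robot.state(); print(st['clock'],st['position'],st['eef_rot'],st['width'])
Z=dict(gate_frame=0,knob_grip=.118,handle=.110,index=.09,pointer=.09,beaker=0,timer=0,wrench=0.005,marker=.007,cap=0)
S={}
for c in('scene','top'):
    s=cams.snapshot(c);S[c]=s;save(s,c+'0.png');print(c,{k:v for k,v in s.items() if k!='pixels'})
for t in Z:
    rs=[]
    for c in S:
        r=pinpoint(c,t)
        if r: print(t,c,np.round(r[0]['uv'],1),round(r[0]['conf'],2),atz(S[c],r[0]['uv'],Z[t])); rs.append(ray(S[c],r[0]['uv']))
    if len(rs)==2: print('   tri',tri(rs))
E
python3 m.py
```

```text
0.0 [ 0.1378 -0.5059  0.2084] [-0.0012  0.9912  0.1325 -0.    ] 0.997882678617416
scene {'fx': 412.66462999864734, 'fy': 412.66462999864734, 'cx': 284.6175533694087, 'cy': 206.8987747117419, 'position': array([ 0.2048, -0.5637,  0.7069]), 'attitude': array([ 0.8631,  0.3631, -0.1285, -0.3268])}
top {'fx': 525.6363802675752, 'fy': 525.6363802675752, 'cx': 283.4159942528057, 'cy': 212.09717105312535, 'position': array([ 0.3512, -0.1021,  1.2854]), 'attitude': array([-0.6847, -0.0743,  0.0745,  0.7212])}
gate_frame scene [338.7 272.8] 0.9 [ 0.6214 -0.2416  0.    ]
gate_frame top [334.1 211.4] 0.94 [ 0.6215 -0.2363  0.    ]
   tri [ 0.6241 -0.2378 -0.0069]
knob_grip scene [311.2 259.8] 0.96 [ 0.5358 -0.2428  0.118 ]
knob_grip top [338.7 233.9] 0.71 [ 0.5445 -0.2306  0.118 ]
   tri [ 0.5472 -0.2324  0.0986]
handle scene [277.9 286.6] 0.78 [ 0.4575 -0.2423  0.11  ]
handle top [347.  271.8] 0.82 [ 0.4593 -0.2437  0.11  ]
   tri [ 0.4583 -0.2431  0.1107]
index scene [292.  308.8] 0.79 [ 0.4548 -0.2817  0.09  ]
index top [358.8 272. ] 0.84 [ 0.4593 -0.2727  0.09  ]
   tri [ 0.4607 -0.2749  0.0752]
pointer scene [270. 321.] 0.44 [ 0.412  -0.2746  0.09  ]
pointer top [360.8 293.6] 0.51 [ 0.4107 -0.2733  0.09  ]
   tri [ 0.4115 -0.2738  0.0891]
beaker scene [374.2 246.9] 0.57 [ 0.7306 -0.2452  0.    ]
timer top [289.1 212.4] 0.68 [ 0.6248 -0.1238  0.    ]
wrench top [335.7 210.7] 0.6 [ 0.622  -0.2398  0.005 ]
marker top [369.4 253.4] 0.75 [ 0.5107 -0.3141  0.007 ]
cap scene [197.1 220.1] 0.72 [0.4827 0.0872 0.    ]
cap top [209.1 278.1] 0.56 [0.4715 0.0797 0.    ]
   tri [0.4739 0.0765 0.0129]
```

View pics/scene0.png

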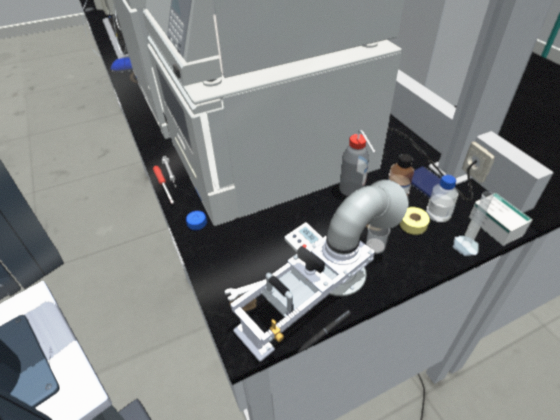

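View pics/top0.png

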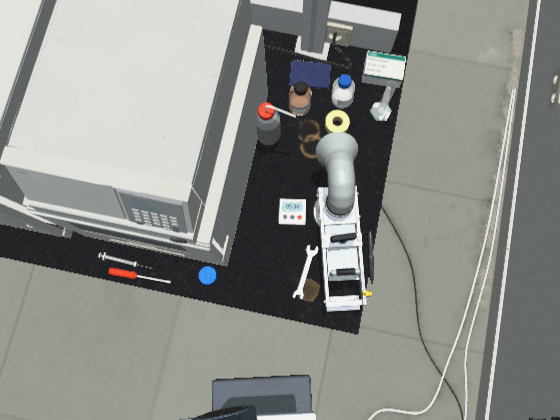

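The scene picture shows the gate with its knob at about (311,260), handle at (278,287) and brass pointer at (275,328). The top picture agrees, with the frame's yaw near 0. I'll move the wrist camera over it.

```bash
cat > go.py <<'E'
import sys
from h import *
# usage: x y z yaw_deg(tool x direction) [tilt]  -> tool-frame shift mm, rotvec deg
a=list(map(float,sys.argv[1:5])); st=robot.state(); Rt=rot(st['eef_rot'])
y=np.radians(a[3]); Rg=np.array([[np.cos(y),np.sin(y),0],[np.sin(y),-np.cos(y),0],[0,0,-1]])
print('mm',np.round(Rt.T@(np.array(a[:3])-st['position'])*1000,1),'dr',np.round(np.degrees(R.from_matrix(Rt.T@Rg).as_rotvec()),2))
E
python3 go.py .45 -.25 .32 91; python3 -c "
from h import *
s=cams.snapshot('wrist');print(s['T_tool_cam'],s['fx'])"
```

```text
mm [ 368.5 -165.6 -110.4] dr [  0.     0.   -75.77]
[[-3.42648999e-04  9.59611683e-01  2.81327744e-01  7.05850402e-02]
 [ 9.99999886e-01  4.22782455e-04 -2.24144347e-04  1.26865001e-03]
 [-3.34031968e-04  2.81327635e-01 -9.59611718e-01 -1.65217989e-01]
 [ 0.00000000e+00  0.00000000e+00  0.00000000e+00  1.00000000e+00]] 327.4583221833858
```

{"method": "apply_moves", "body": {
  "commands": [
    {"translation": [370,-165,-110],"dr": [0,0,-76],"jaw": 0},
    {"translation": [370,-165,-110],"dr": [0,0,-76],"jaw": 0},
    {"translation": [370,-165,-110],"dr": [0,0,-76],"jaw": 0},
    {"translation": [370,-165,-110],"dr": [0,0,-76],"jaw": 0},
    {"translation": [370,-165,-110],"dr": [0,0,-76],"jaw": 0},
    {"translation": [370,-165,-110],"dr": [0,0,-76],"jaw": 0},
    {"translation": [370,-165,-110],"dr": [0,0,-76],"jaw": 0},
    {"translation": [370,-165,-110],"dr": [0,0,-76],"jaw": 0}
  ]
}}

```text
clock: 1.95
position: [0.4381, -0.2608, 0.3152]
eef_rot: [0.0, 0.741, 0.671, 0.0]
force: [0.5, -0.7, 0.3]
width: 0.497
grasp_force: 0.0
```

```bash
python3 go.py .49 -.25 .26 91
```

```text
mm [15.9 50.6 55.3] dr [ 0.04  0.04 -6.66]
```

{"method": "apply_moves", "body": {
  "commands": [
    {"translation": [16,50,55],"dr": [0,0,-6.7],"jaw": 0},
    {"translation": [16,50,55],"dr": [0,0,-6.7],"jaw": 0},
    {"translation": [16,50,55],"dr": [0,0,-6.7],"jaw": 0},
    {"translation": [16,50,55],"dr": [0,0,-6.7],"jaw": 0}
  ]
}}

```text
clock: 2.35
position: [0.4876, -0.2512, 0.259]
eef_rot: [-0.001, 0.703, 0.712, -0.0]
force: [-0.4, 0.5, 0.1]
width: 0.5
grasp_force: 0.0
```

```bash
cat > w.py <<'E'
import sys
from h import *
np.set_printoptions(precision=4,suppress=True)
st=robot.state(); print(st['clock'],st['position'],st['eef_rot'])
s=cams.snapshot('wrist'); save(s,sys.argv[1]+'.png')
Z=dict(gate_frame=0,knob_grip=.118,handle=.110,index=.09,pointer=.09)
for t in Z:
    for r in pinpoint('wrist',t)[:2]: print(t,np.round(r['uv'],1),round(r['conf'],2),atz(s,r['uv'],Z[t],st))
for t in('clamp_knob','handle'):
    for r in regions_of('wrist',t)[:1]:
        m=r['pixels'].astype(np.uint8); c=max(cv2.findContours(m,0,2)[0],key=cv2.contourArea)
        print(t,r['conf'],cv2.minAreaRect(c))
E
python3 w.py w1
```

```text
2.35 [ 0.4876 -0.2512  0.259 ] [-0.001   0.7027  0.7115 -0.0004]
gate_frame [382.7 169. ] 0.74 [ 0.6185 -0.2456  0.    ]
knob_grip [336.3 181.2] 0.81 [ 0.539  -0.2399  0.118 ]
handle [253.  182.3] 0.71 [ 0.4593 -0.2436  0.11  ]
index [256.  212.4] 0.64 [ 0.4604 -0.28    0.09  ]
pointer [209.5 213.7] 0.59 [ 0.4108 -0.2821  0.09  ]
clamp_knob 0.92 ((332.2988586425781, 183.54684448242188), (63.177188873291016, 22.526817321777344), 88.78113555908203)
handle 0.57 ((279.5, 176.0), (72.0, 71.0), 90.0)
```

View pics/w1.png

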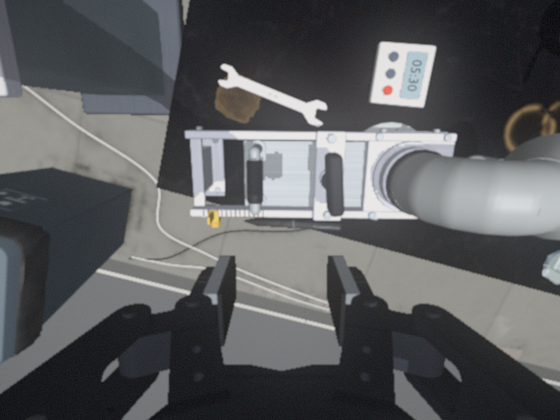

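The wrist picture shows the wing at (334,184), the handle sleeve at (255,180), the fin at about (256,212) and the brass pointer at (212,216). I'll measure the frame yaw from the rails.

```bash
python3 - <<'E'
from h import *
st=robot.state(); s=cams.snapshot('wrist')
g=cv2.cvtColor(s['pixels'],cv2.COLOR_RGB2GRAY)
for l,w,p,n in zip(*cv2.createLineSegmentDetector().detect(g[110:235,180:460])):
    x1,y1,x2,y2=l[0]+np.array([180,110]*2)
    if np.hypot(x1-x2,y1-y2)<40: continue
    a=atz(s,(x1,y1),.078,st);b=atz(s,(x2,y2),.078,st); d=(b-a)*np.sign((b-a)[0])
    print(np.round([x1,y1,x2,y2]),np.round(a[:2],4),np.round(b[:2],4),'yaw',round(np.degrees(np.arctan2(d[1],d[0])),2))
E
python3 go.py .542 -.2405 .185 91
```

```text
mm [11.  54.  75.2] dr [ 0.06  0.04 -0.36]Traceback (most recent call last):
  File "<stdin>", line 4, in <module>
TypeError: 'NoneType' object is not iterable
```

Run:
```python
from h import *
st=robot.state(); s=cams.snapshot('wrist')
g=np.ascontiguousarray(cv2.cvtColor(s['pixels'],cv2.COLOR_RGB2GRAY)[110:235,180:460])
e=cv2.Canny(g,60,150)
for l in cv2.HoughLinesP(e,0.5,np.pi/720,50,minLineLength=70,maxLineGap=12)[:14]:
    x1,y1,x2,y2=l[0]+np.array([180,110]*2)
    a=atz(s,(x1,y1),.078,st);b=atz(s,(x2,y2),.078,st); d=(b-a)*np.sign((b-a)[0])
    print([x1,y1,x2,y2],np.round(a[:2],4),np.round(b[:2],4),'yaw',round(np.degrees(np.arctan2(d[1],d[0])),2))
```

```text
[np.int64(184), np.int64(129), np.int64(286), np.int64(129)] [ 0.3872 -0.1962] [ 0.4921 -0.195 ] yaw 0.62
[np.int64(190), np.int64(208), np.int64(312), np.int64(208)] [ 0.3876 -0.2806] [ 0.522  -0.2792] yaw 0.61
[np.int64(350), np.int64(217), np.int64(420), np.int64(217)] [ 0.5646 -0.2891] [ 0.6424 -0.2883] yaw 0.61
[np.int64(242), np.int64(140), np.int64(326), np.int64(140)] [ 0.4466 -0.2066] [ 0.5338 -0.2057] yaw 0.62
[np.int64(230), np.int64(229), np.int64(317), np.int64(229)] [ 0.4309 -0.3046] [ 0.5285 -0.3036] yaw 0.61
[np.int64(235), np.int64(204), np.int64(312), np.int64(204)] [ 0.4373 -0.2755] [ 0.5218 -0.2746] yaw 0.61
[np.int64(220), np.int64(231), np.int64(296), np.int64(231)] [ 0.4195 -0.3071] [ 0.505  -0.3062] yaw 0.61
[np.int64(184), np.int64(136), np.int64(259), np.int64(137)] [ 0.3866 -0.2032] [ 0.4642 -0.2034] yaw -0.13
```

```bash
python3 go.py .538 -.242 .165 90.7
```

```text
mm [ 9.4 50.  94.9] dr [ 0.04  0.03 -0.05]
```

{"method": "apply_moves", "body": {
  "commands": [
    {"translation": [9,50,45],"dr": [0,0,0],"jaw": 0},
    {"translation": [9,50,95],"dr": [0,0,0],"jaw": 0},
    {"translation": [9,50,95],"dr": [0,0,0],"jaw": 0},
    {"translation": [9,50,95],"dr": [0,0,0],"jaw": 0}
  ]
}}

```text
clock: 3.25
position: [0.5358, -0.2406, 0.1609]
eef_rot: [-0.004, 0.703, 0.711, -0.001]
force: [-0.9, 0.8, 0.6]
width: 0.504
grasp_force: 0.0
```

```bash
python3 w.py w2
```

```text
3.25 [ 0.5358 -0.2406  0.1609] [-0.0038  0.7027  0.7114 -0.0011]
gate_frame [364.9 192.8] 0.75 [ 0.6195 -0.2442  0.    ]
gate_frame [122.2 260.5] 0.66 [ 0.3622 -0.3231  0.    ]
knob_grip [286.8 227.1] 0.68 [ 0.5388 -0.2421  0.118 ]
handle [171.8 222.6] 0.59 [ 0.4589 -0.2427  0.11  ]
index [185.8 257.9] 0.62 [ 0.4604 -0.2782  0.09  ]
pointer [122.6 260.4] 0.87 [ 0.4104 -0.2811  0.09  ]
pointer [286.5 226.4] 0.37 [ 0.539 -0.251  0.09 ]
clamp_knob 0.84 ((284.0, 228.0), (92.0, 28.0), 90.0)
handle 0.74 ((212.49996948242188, 213.49996948242188), (104.99998474121094, 102.99998474121094), 90.0)
```

View pics/w2.png

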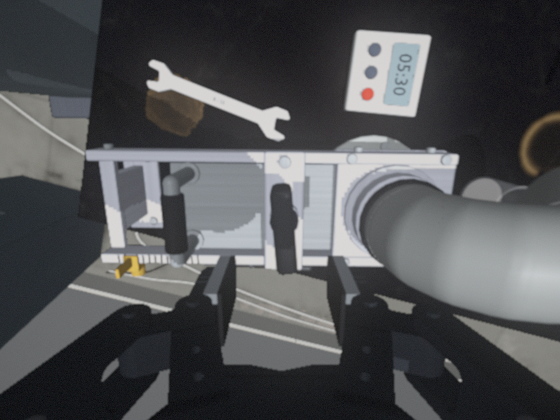

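The wing is at (285,228), between the fingers, and about 3° loose. Descend and grip.

{"method": "apply_moves", "body": {
  "commands": [
    {"translation": [-1.5,3,20],"dr": [0,0,-2.5],"jaw": 0},
    {"translation": [-1.5,3,40],"dr": [0,0,-2.5],"jaw": 0},
    {"translation": [-1.5,3,57],"dr": [0,0,-2.5],"jaw": 0},
    {"translation": [-1.5,3,57],"dr": [0,0,-2.5],"jaw": 0},
    {"translation": [-1.5,3,57],"dr": [0,0,-2.5],"jaw": 0}
  ]
}}

```text
clock: 4.15
position: [0.541, -0.2435, 0.108]
eef_rot: [0.0, 0.687, 0.726, 0.0]
force: [0.4, 0.5, 0.4]
width: 0.501
grasp_force: 0.0
```

{"method": "apply_moves", "body": {
  "commands": [
    {"translation": [0,0,0],"dr": [0,0,0],"jaw": -0.4},
    {"translation": [0,0,0],"dr": [0,0,0],"jaw": -0.8},
    {"translation": [0,0,0],"dr": [0,0,0],"jaw": -1},
    {"translation": [0,0,0],"dr": [0,0,0],"jaw": -1},
    {"translation": [0,0,0],"dr": [0,0,0],"jaw": -1},
    {"translation": [0,0,0],"dr": [0,0,0],"jaw": -1}
  ],
  "grip_force": 50
}}

```text
clock: 4.75
position: [0.5377, -0.2443, 0.1096]
eef_rot: [-0.001, 0.687, 0.726, -0.003]
force: [-9.5, -0.9, 6.8]
width: 0.123
grasp_force: 48.9
```

Gripped a bit high and off-centre (−9.5 N side force), so I'll reopen, shift and regrip.

{"method": "apply_moves", "body": {
  "commands": [
    {"translation": [0,0,0],"dr": [0,0,0],"jaw": -0.2},
    {"translation": [1.5,-3,0],"dr": [0,0,0],"jaw": -0.2},
    {"translation": [1.5,-3,8],"dr": [0,0,0],"jaw": -0.2},
    {"translation": [1.5,-3,8],"dr": [0,0,0],"jaw": -0.6},
    {"translation": [1.5,-3,8],"dr": [0,0,0],"jaw": -1},
    {"translation": [1.5,-3,8],"dr": [0,0,0],"jaw": -1},
    {"translation": [1.5,-3,8],"dr": [0,0,0],"jaw": -1},
    {"translation": [1.5,-3,8],"dr": [0,0,0],"jaw": -1}
  ],
  "grip_force": 60
}}

```text
clock: 5.55
position: [0.5372, -0.2417, 0.0986]
eef_rot: [-0.001, 0.687, 0.726, -0.0]
force: [-3.1, 0.3, -2.3]
width: 0.144
grasp_force: 61.9
```

{"method": "apply_moves", "body": {
  "commands": [
    {"translation": [0,0,0],"dr": [0,0,-5],"jaw": -1},
    {"translation": [0,0,0],"dr": [0,0,-11],"jaw": -1},
    {"translation": [0,0,0],"dr": [0,0,-17],"jaw": -1},
    {"translation": [0,0,0],"dr": [0,0,-23],"jaw": -1},
    {"translation": [0,0,0],"dr": [0,0,-29],"jaw": -1},
    {"translation": [0,0,0],"dr": [0,0,-30],"jaw": -1}
  ]
}}

```text
clock: 6.15
position: [0.5377, -0.2415, 0.0986]
eef_rot: [-0.001, 0.475, 0.88, 0.0]
force: [-2.2, 1.1, -4.2]
width: 0.144
grasp_force: 61.7
```

Clean. On to a total of about 60°.

{"method": "apply_moves", "body": {
  "commands": [
    {"translation": [0,0,0],"dr": [0,0,-6],"jaw": -1},
    {"translation": [0,0,0],"dr": [0,0,-12],"jaw": -1},
    {"translation": [0,0,0],"dr": [0,0,-18],"jaw": -1},
    {"translation": [0,0,0],"dr": [0,0,-24],"jaw": -1},
    {"translation": [0,0,0],"dr": [0,0,-30],"jaw": -1},
    {"translation": [0,0,0],"dr": [0,0,-32],"jaw": -1},
    {"translation": [0,0,0],"dr": [0,0,-32],"jaw": -1},
    {"translation": [0,0,0],"dr": [0,0,-32],"jaw": -1}
  ]
}}

```text
clock: 6.95
position: [0.5381, -0.241, 0.0986]
eef_rot: [-0.0, 0.215, 0.977, 0.001]
force: [1.2, 3.1, -6.0]
width: 0.139
grasp_force: 61.5
```

{"method": "apply_moves", "body": {
  "commands": [
    {"translation": [0,0,0],"dr": [0,0,0],"jaw": -0.2},
    {"translation": [0,0,0],"dr": [0,0,0],"jaw": -0.2},
    {"translation": [0,0,-30],"dr": [0,0,0],"jaw": -0.2},
    {"translation": [0,0,-70],"dr": [0,0,0],"jaw": -0.1},
    {"translation": [0,0,-90],"dr": [0,0,0],"jaw": 0},
    {"translation": [0,0,-90],"dr": [0,0,0],"jaw": 0}
  ]
}}

```text
clock: 7.55
position: [0.5409, -0.2446, 0.1961]
eef_rot: [0.006, 0.215, 0.977, -0.002]
force: [-0.0, -0.1, 0.2]
width: 0.497
grasp_force: 0.0
```

```bash
python3 go.py .459 -.243 .17 90.6
```

```text
mm [ 75.2 -33.   25.2] dr [ 0.28  0.7  64.53]
```

{"method": "apply_moves", "body": {
  "commands": [
    {"translation": [75,-33,0],"dr": [0,0,64.5],"jaw": 0},
    {"translation": [75,-33,0],"dr": [0,0,64.5],"jaw": 0},
    {"translation": [75,-33,0],"dr": [0,0,64.5],"jaw": 0},
    {"translation": [75,-33,10],"dr": [0,0,64.5],"jaw": 0},
    {"translation": [75,-33,25],"dr": [0,0,64.5],"jaw": 0},
    {"translation": [75,-33,25],"dr": [0,0,64.5],"jaw": 0},
    {"translation": [75,-33,25],"dr": [0,0,64.5],"jaw": 0},
    {"translation": [75,-33,25],"dr": [0,0,64.5],"jaw": 0}
  ]
}}

```text
clock: 8.35
position: [0.4558, -0.241, 0.1638]
eef_rot: [0.0, 0.705, 0.709, -0.0]
force: [0.6, 0.3, -0.2]
width: 0.504
grasp_force: 0.0
```

```bash
python3 w.py w3; python3 go.py .459 -.2425 .165 90.6
```

```text
8.35 [ 0.4558 -0.241   0.1638] [ 0.0001  0.7047  0.7095 -0.0004]
gate_frame [446.  187.2] 0.64 [ 0.624  -0.2401  0.    ]
knob_grip [405.  224.4] 0.68 [ 0.5394 -0.2412  0.118 ]
handle [289.4 224.1] 0.75 [ 0.4611 -0.2442  0.11  ]
index [289.  256.3] 0.74 [ 0.4617 -0.2778  0.09  ]
pointer [225.4 260.8] 0.5 [ 0.4112 -0.282   0.09  ]
pointer [404.1 221.8] 0.41 [ 0.5497 -0.2484  0.09  ]
clamp_knob 0.71 ((404.6865539550781, 223.84222412109375), (96.35235595703125, 32.612064361572266), 24.057350158691406)
handle 0.91 ((319.5, 213.0), (106.0, 99.0), 90.0)
mm [-1.9  2.9 -0.6] dr [0.   0.01 0.12]
```

View pics/w3.png

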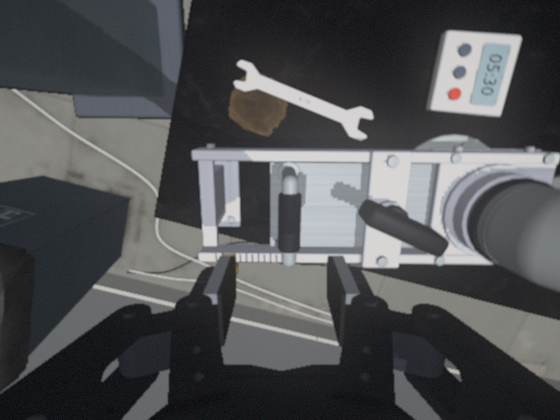

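The knob is loose at about 65°, the blade has not moved, and the handle is centred at (289,215). Descend and grip the handle.

{"method": "apply_moves", "body": {
  "commands": [
    {"translation": [-2,5,20],"dr": [0,0,0],"jaw": 0},
    {"translation": [-2,5,45],"dr": [0,0,0],"jaw": 0},
    {"translation": [-2,5,68],"dr": [0,0,0],"jaw": 0},
    {"translation": [-2,5,68],"dr": [0,0,0],"jaw": 0},
    {"translation": [-2,5,68],"dr": [0,0,0],"jaw": -0.4},
    {"translation": [-2,5,68],"dr": [0,0,0],"jaw": -0.8},
    {"translation": [-2,5,68],"dr": [0,0,0],"jaw": -1},
    {"translation": [-2,5,68],"dr": [0,0,0],"jaw": -1}
  ],
  "grip_force": 60
}}

```text
clock: 9.55
position: [0.4619, -0.2431, 0.0979]
eef_rot: [0.001, 0.703, 0.711, 0.0]
force: [1.4, -0.2, -0.2]
width: -0.001
grasp_force: 0.0
```

{"method": "apply_moves", "body": {
  "commands": [
    {"translation": [0,0,0],"dr": [0,0,0],"jaw": -1},
    {"translation": [0,0,0],"dr": [0,0,0],"jaw": -1}
  ]
}}

```text
clock: 9.75
position: [0.4613, -0.2427, 0.0968]
eef_rot: [0.0, 0.703, 0.711, 0.0]
force: [-0.4, -1.1, 0.4]
width: 0.002
grasp_force: 0.0
```

```bash
python3 w.py w4
python3 - <<'E'
from h import *
st=robot.state(); print(st['position'],st['width'],st['force'])
s=cams.snapshot('scene'); save(s,'s4.png'); 
im=cv2.imread('pics/w4.png')
b=cv2.resize(cv2.imread('pics/s4.png')[180:370,180:400],None,fx=2.2,fy=2.2)[:420]
cv2.imwrite('pics/c4.png',cv2.resize(np.hstack([im[:b.shape[0]],b])[:, :],None,fx=.75,fy=.75))
E
```

```text
9.75 [ 0.4613 -0.2427  0.0968] [0.0003 0.7029 0.7113 0.0001]
gate_frame [480.1 204.9] 0.65 [ 0.6258 -0.2416  0.    ]
knob_grip [441.7 263.6] 0.84 [ 0.538 -0.24   0.118]
handle [278.4 259.9] 0.71 [ 0.4594 -0.2426  0.11  ]
pointer [202.4 304. ] 0.67 [ 0.4143 -0.281   0.09  ]
clamp_knob 0.88 ((445.4126892089844, 266.8607177734375), (143.35406494140625, 47.100746154785156), 24.227745056152344)
handle 0.98 ((323.1219482421875, 227.29312133789062), (132.1599578857422, 110.27267456054688), 1.0416266918182373)
[ 0.4610709  -0.24249069  0.09637216] 0.0015103075461877747 [-0.75217337  0.10905053 -0.18142934]
```

View pics/c4.png

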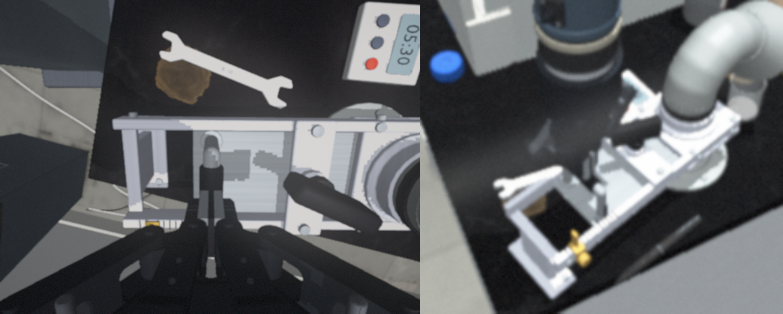

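Run:
```python
import cv2,numpy as np
a=cv2.imread('pics/w4.png')[160:400,180:400]; b=cv2.imread('pics/s4.png')[230:350,220:340]
cv2.imwrite('pics/c5.png',np.hstack([cv2.resize(a,None,fx=2,fy=2),cv2.resize(b,(340,480)[::1],interpolation=2)]))
```

```text
(no output)
```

View pics/c5.png

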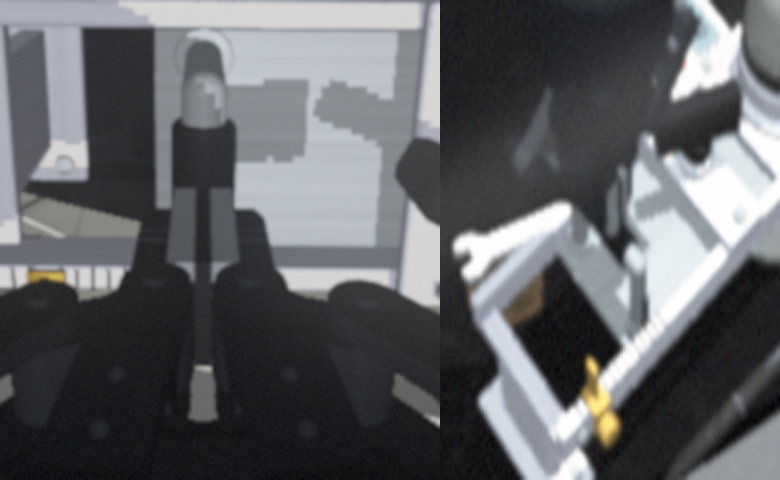

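The fingers shut above the sleeve: the pads are visible over it in the crop, so the true grip zone is higher than I assumed. Open and go about 18 mm lower; the blade top is at 67 mm, so that's still clear.

{"method": "apply_moves", "body": {
  "commands": [
    {"translation": [0,0,-20],"dr": [0,0,0],"jaw": -0.4},
    {"translation": [0,-1,-20],"dr": [0,0,0],"jaw": 0},
    {"translation": [0,-1,-20],"dr": [0,0,0],"jaw": 0},
    {"translation": [0,-1,-20],"dr": [0,0,0],"jaw": 0},
    {"translation": [0,-1,0],"dr": [0,0,0],"jaw": 0},
    {"translation": [0,-1,10],"dr": [0,0,0],"jaw": 0},
    {"translation": [0,-1,15],"dr": [0,0,0],"jaw": 0},
    {"translation": [0,-1,15],"dr": [0,0,0],"jaw": 0}
  ]
}}

```text
clock: 11.0
position: [0.4591, -0.2418, 0.0799]
eef_rot: [-0.002, 0.703, 0.711, -0.0]
force: [0.0, 0.5, -0.2]
width: 0.5
grasp_force: 0.0
```

{"method": "apply_moves", "body": {
  "commands": [
    {"translation": [0,0,0],"dr": [0,0,0],"jaw": -0.4},
    {"translation": [0,0,0],"dr": [0,0,0],"jaw": -0.8},
    {"translation": [0,0,0],"dr": [0,0,0],"jaw": -1},
    {"translation": [0,0,0],"dr": [0,0,0],"jaw": -1},
    {"translation": [0,0,0],"dr": [0,0,0],"jaw": -1},
    {"translation": [0,0,0],"dr": [0,0,0],"jaw": -1}
  ],
  "grip_force": 60
}}

```text
clock: 11.6
position: [0.4612, -0.2429, 0.0824]
eef_rot: [0.001, 0.703, 0.711, 0.001]
force: [3.0, 1.3, 2.8]
width: 0.162
grasp_force: 58.7
```

Gripped. Pull out gently, stopping a little short of the ~50 mm.

{"method": "apply_moves", "body": {
  "commands": [
    {"translation": [0,-6,0],"dr": [0,0,0],"jaw": -1},
    {"translation": [0,-14,0],"dr": [0,0,0],"jaw": -1},
    {"translation": [0,-22,0],"dr": [0,0,0],"jaw": -1},
    {"translation": [0,-30,0],"dr": [0,0,0],"jaw": -1},
    {"translation": [0,-38,0],"dr": [0,0,0],"jaw": -1},
    {"translation": [0,-44,0],"dr": [0,0,0],"jaw": -1},
    {"translation": [0,-47,0],"dr": [0,0,0],"jaw": -1},
    {"translation": [0,-47,0],"dr": [0,0,0],"jaw": -1}
  ]
}}

```text
clock: 12.4
position: [0.4168, -0.2429, 0.0824]
eef_rot: [0.003, 0.703, 0.712, 0.003]
force: [9.2, 1.6, -1.7]
width: 0.157
grasp_force: 58.8
```

```bash
python3 w.py w6
python3 - <<'E'
from h import *
print(robot.state()['position'],robot.state()['force'])
S={c:cams.snapshot(c) for c in('scene','top')}
for c in S:
    save(S[c],c+'6.png')
    for t in('index','pointer','handle'):
        for r in pinpoint(c,t)[:1]: print(c,t,r['uv'],r['conf'],atz(S[c],r['uv'],.11 if t=='handle' else .09))
a=cv2.imread('pics/w6.png')[200:400,150:400]; b=cv2.imread('pics/scene6.png')[260:360,215:325]
cv2.imwrite('pics/c6.png',np.hstack([cv2.resize(a,(500,400),interpolation=2),cv2.resize(b,(300,400),interpolation=2)]))
E
```

```text
12.4 [ 0.4168 -0.2429  0.0824] [0.003  0.7026 0.7116 0.0034]
gate_frame [539.8 211.1] 0.57 [ 0.6222 -0.2428  0.    ]
knob_grip [559.  278.4] 0.73 [ 0.5388 -0.2404  0.118 ]
handle [280.1 276.6] 0.78 [ 0.4156 -0.2447  0.11  ]
index [279.6 317.3] 0.74 [ 0.4159 -0.28    0.09  ]
pointer [272.6 322.1] 0.68 [ 0.412  -0.2831  0.09  ]
clamp_knob 0.94 ((527.1000366210938, 265.79998779296875), (91.23157501220703, 45.16857147216797), 26.56505012512207)
handle 0.97 ((369.0, 257.0), (158.0, 228.0), 90.0)
[ 0.41680075 -0.24291262  0.08240528] [ 9.43810534  1.25803653 -0.96950153]
scene index [271.1, 318.3] 0.7 [ 0.41662544 -0.27191363  0.09      ]
scene pointer [272.2, 323.2] 0.56 [ 0.41219004 -0.28009051  0.09      ]
scene handle [258.5, 297.8] 0.69 [ 0.41856007 -0.23761705  0.11      ]
top handle [344.7, 292.5] 0.58 [ 0.4139635  -0.23507417  0.11      ]
```

View pics/c6.png

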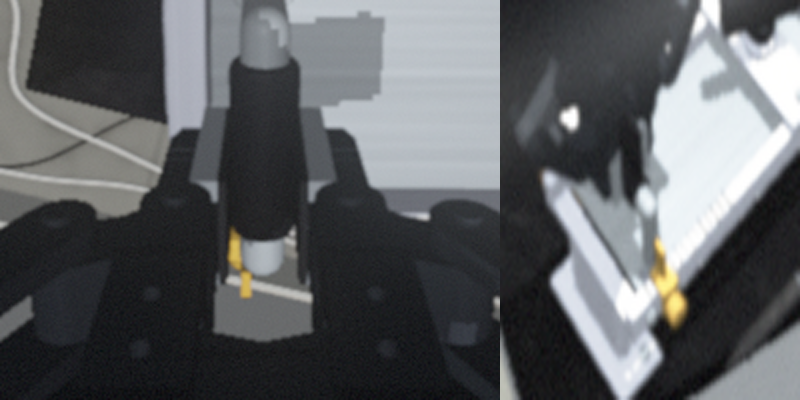

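The fin is still about 4–5 mm short of the pointer. Draw it the rest of the way.

{"method": "apply_moves", "body": {
  "commands": [
    {"translation": [0,-2,0],"dr": [0,0,0],"jaw": -1},
    {"translation": [0,-4.5,0],"dr": [0,0,0],"jaw": -1},
    {"translation": [0,-4.5,0],"dr": [0,0,0],"jaw": -1},
    {"translation": [0,-4.5,0],"dr": [0,0,0],"jaw": -1},
    {"translation": [0,-4.5,0],"dr": [0,0,0],"jaw": -1}
  ]
}}

```text
clock: 13.7
position: [0.4126, -0.2429, 0.0824]
eef_rot: [0.003, 0.702, 0.712, 0.003]
force: [10.9, 2.0, -0.2]
width: 0.156
grasp_force: 58.8
```

```bash
cat > chk.py <<'E'
from h import *
print(robot.state()['clock'],robot.state()['position'])
for c in('scene','wrist','top'):
  for k in range(2):
    st=robot.state(); s=cams.snapshot(c); v={}
    for t in('index','pointer'):
        for r in pinpoint(c,t)[:1]: v[t]=atz(s,r['uv'],.09,st); print(c,t,np.round(r['uv'],1),round(r['conf'],2),np.round(v[t],4))
    if len(v)==2: print('  gap along frame x mm',1000*(v['index']-v['pointer'])@np.array([1,.0105,0]))
E
python3 chk.py
```

```text
13.7 [ 0.41263148 -0.24294635  0.08240099]
scene index [271.3 322.5] 0.86 [ 0.4119 -0.2781  0.09  ]
scene pointer [271.  322.3] 0.65 [ 0.4118 -0.2775  0.09  ]
  gap along frame x mm 0.13051203221434673
scene index [271.9 321.7] 0.57 [ 0.4136 -0.2776  0.09  ]
scene pointer [270.3 322.7] 0.41 [ 0.4104 -0.2773  0.09  ]
  gap along frame x mm 3.158366830756375
wrist index [282.5 316.8] 0.95 [ 0.4133 -0.2797  0.09  ]
wrist index [281.2 316.5] 0.83 [ 0.4126 -0.2795  0.09  ]
top pointer [205.8 275.2] 0.53 [0.4701 0.0743 0.09  ]
top pointer [207.1 278. ] 0.49 [0.4636 0.0715 0.09  ]
```

{"method": "apply_moves", "body": {
  "commands": [
    {"translation": [0,-1,0],"dr": [0,0,0],"jaw": -1},
    {"translation": [0,-1,0],"dr": [0,0,0],"jaw": -1},
    {"translation": [0,-1,0],"dr": [0,0,0],"jaw": -0.1},
    {"translation": [0,-1,0],"dr": [0,0,0],"jaw": -0.1},
    {"translation": [0,-1,-20],"dr": [0,0,0],"jaw": -0.1},
    {"translation": [0,-1,-60],"dr": [0,0,0],"jaw": 0},
    {"translation": [0,-1,-100],"dr": [0,0,0],"jaw": 0},
    {"translation": [0,-1,-100],"dr": [0,0,0],"jaw": 0}
  ]
}}

```text
clock: 15.4
position: [0.4093, -0.2454, 0.1876]
eef_rot: [0.005, 0.703, 0.711, -0.0]
force: [0.2, -0.5, 0.4]
width: 0.499
grasp_force: 0.0
```

```bash
python3 chk.py
python3 - <<'E'
from h import *
st=robot.state();s=cams.snapshot('wrist'); save(s,'w7.png')
p=proj(s,(.412,-.28,.09),st).astype(int);print(p)
t=cams.snapshot('scene');save(t,'s7.png')
a=cv2.imread('pics/w7.png')[p[1]-40:p[1]+40,p[0]-45:p[0]+45]; b=cv2.imread('pics/s7.png')[290:350,230:310]
cv2.imwrite('pics/c7.png',np.hstack([cv2.resize(a,(400,400),interpolation=2),cv2.resize(b,(400,400),interpolation=2)]))
E
```

```text
15.4 [ 0.40932567 -0.24544806  0.1875592 ]
scene index [269.3 322.5] 0.61 [ 0.4094 -0.2759  0.09  ]
scene pointer [270.1 322.2] 0.45 [ 0.4108 -0.2764  0.09  ]
  gap along frame x mm -1.3395543864387995
scene index [270.2 322.2] 0.96 [ 0.4109 -0.2765  0.09  ]
scene pointer [269.5 323.1] 0.67 [ 0.409 -0.277  0.09 ]
  gap along frame x mm 1.9277902996671334
wrist index [287.8 249.9] 0.68 [ 0.4117 -0.2801  0.09  ]
wrist pointer [292.5 253. ] 0.73 [ 0.4157 -0.2828  0.09  ]
  gap along frame x mm -3.970717427257683
wrist index [289.4 249.8] 0.8 [ 0.4136 -0.2805  0.09  ]
wrist pointer [289.2 251.9] 0.6 [ 0.4134 -0.2824  0.09  ]
  gap along frame x mm 0.15276827456584072
top index [304.  274.3] 0.56 [ 0.4606 -0.1483  0.09  ]
[286 247]
```

View pics/c7.png

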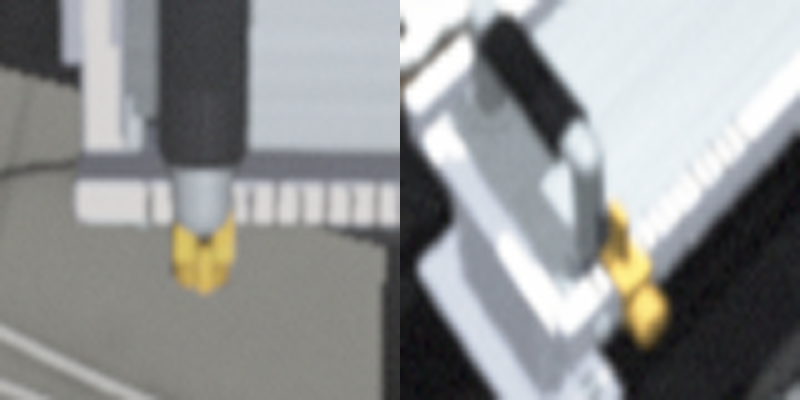

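The fin, handle and brass clip line up at column ~204 in the crop, so the gap is about 0. Back to the knob.

```bash
python3 go.py .538 -.2415 .185 155
```

```text
mm [ 1.000e-01  1.304e+02 -3.500e+00] dr [ 0.000e+00  1.000e-02 -6.432e+01]
```

{"method": "apply_moves", "body": {
  "commands": [
    {"translation": [0,130,-5],"dr": [0,0,-64.3],"jaw": 0},
    {"translation": [0,130,-5],"dr": [0,0,-64.3],"jaw": 0},
    {"translation": [0,130,-5],"dr": [0,0,-64.3],"jaw": 0},
    {"translation": [0,130,-5],"dr": [0,0,-64.3],"jaw": 0},
    {"translation": [0,130,-5],"dr": [0,0,-64.3],"jaw": 0},
    {"translation": [0,130,-5],"dr": [0,0,-64.3],"jaw": 0},
    {"translation": [0,130,-5],"dr": [0,0,-64.3],"jaw": 0},
    {"translation": [0,130,-5],"dr": [0,0,-64.3],"jaw": 0}
  ]
}}

```text
clock: 17.2
position: [0.5377, -0.2416, 0.1863]
eef_rot: [-0.0, 0.214, 0.977, 0.0]
force: [-1.0, 0.7, -0.7]
width: 0.497
grasp_force: 0.0
```

```bash
python3 go.py .538 -.2415 .097 155; python3 w.py w8
```

```text
mm [-0.3  0.2 89.3] dr [ 0.   -0.01  0.24]
17.2 [ 0.5377 -0.2416  0.1863] [-0.0001  0.2144  0.9767  0.    ]
gate_frame [311.4 250.3] 0.64 [ 0.6224 -0.2439  0.    ]
gate_frame [169.7  77.4] 0.22 [ 0.392  -0.2987  0.    ]
knob_grip [288.1 212.1] 0.75 [ 0.5367 -0.2372  0.118 ]
knob_grip [205.   46.7] 0.36 [ 0.4125 -0.2399  0.118 ]
handle [201.9  48.8] 0.92 [ 0.4107 -0.2433  0.11  ]
index [167.6  75.6] 0.6 [ 0.4109 -0.2776  0.09  ]
pointer [166.5  82.2] 0.81 [ 0.4145 -0.2806  0.09  ]
clamp_knob 0.72 ((283.0, 215.0), (82.0, 24.0), 90.0)
handle 0.64 ((235.31219482421875, 111.00975799560547), (169.99794006347656, 102.38987731933594), 65.224853515625)
```

{"method": "apply_moves", "body": {
  "commands": [
    {"translation": [0,0,40],"dr": [0,0,0],"jaw": -0.1},
    {"translation": [0,0,75],"dr": [0,0,0],"jaw": -0.1},
    {"translation": [0,0,90],"dr": [0,0,0],"jaw": -0.1},
    {"translation": [0,0,90],"dr": [0,0,0],"jaw": -0.1},
    {"translation": [0,0,90],"dr": [0,0,0],"jaw": -0.7},
    {"translation": [0,0,90],"dr": [0,0,0],"jaw": -1},
    {"translation": [0,0,90],"dr": [0,0,0],"jaw": -1},
    {"translation": [0,0,90],"dr": [0,0,0],"jaw": -1}
  ],
  "grip_force": 60
}}

```text
clock: 18.4
position: [0.5392, -0.2417, 0.099]
eef_rot: [0.002, 0.216, 0.976, 0.0]
force: [0.2, 4.2, 3.5]
width: 0.143
grasp_force: 61.1
```

{"method": "apply_moves", "body": {
  "commands": [
    {"translation": [0,0,0],"dr": [0,0,5],"jaw": -1},
    {"translation": [0,0,0],"dr": [0,0,11],"jaw": -1},
    {"translation": [0,0,0],"dr": [0,0,17],"jaw": -1},
    {"translation": [0,0,0],"dr": [0,0,23],"jaw": -1},
    {"translation": [0,0,0],"dr": [0,0,29],"jaw": -1},
    {"translation": [0,0,0],"dr": [0,0,35],"jaw": -1},
    {"translation": [0,0,0],"dr": [0,0,40],"jaw": -1},
    {"translation": [0,0,0],"dr": [0,0,40],"jaw": -1}
  ]
}}

```text
clock: 19.2
position: [0.538, -0.2428, 0.099]
eef_rot: [0.002, 0.538, 0.843, -0.001]
force: [-2.2, 1.0, 6.1]
width: 0.144
grasp_force: 61.3
```

{"method": "apply_moves", "body": {
  "commands": [
    {"translation": [0,0,0],"dr": [0,0,6],"jaw": -1},
    {"translation": [0,0,0],"dr": [0,0,12],"jaw": -1},
    {"translation": [0,0,0],"dr": [0,0,18],"jaw": -1},
    {"translation": [0,0,0],"dr": [0,0,22],"jaw": -1},
    {"translation": [0,0,0],"dr": [0,0,25],"jaw": -1},
    {"translation": [0,0,0],"dr": [0,0,25],"jaw": -1},
    {"translation": [0,0,0],"dr": [0,0,25],"jaw": -1}
  ]
}}

```text
clock: 19.9
position: [0.537, -0.243, 0.099]
eef_rot: [0.001, 0.707, 0.707, -0.001]
force: [-3.8, 1.5, 6.3]
width: 0.137
grasp_force: 61.4
```

```bash
python3 -c "
from h import *
s=robot.state();q=s['eef_rot'];print(np.degrees(2*np.arctan2(q[2],q[1])),s['torque'],s['force'])"
```

```text
89.93844937943041 [ 0.14179588  0.97981271 -0.00211543] [-3.79850168  1.50806419  6.26479012]
```

{"method": "apply_moves", "body": {
  "commands": [
    {"translation": [0,0,0],"dr": [0,0,2],"jaw": -1},
    {"translation": [0,0,0],"dr": [0,0,4],"jaw": -1},
    {"translation": [0,0,0],"dr": [0,0,4],"jaw": -1}
  ]
}}

```text
clock: 20.2
position: [0.537, -0.2429, 0.099]
eef_rot: [0.001, 0.73, 0.683, -0.002]
force: [-4.5, -0.4, 7.2]
width: 0.141
grasp_force: 70.7
```

```bash
python3 -c "
from h import *
s=robot.state();q=s['eef_rot'];print(np.degrees(2*np.arctan2(q[2],q[1])),s['torque'],s['force'],s['position'],s['width'])"
```

```text
86.19890434552353 [0.03028473 1.00111118 1.40192848] [-4.54724538 -0.4418096   7.15698205] [ 0.53703398 -0.24289043  0.09898175] 0.1410475233393497
```

Torque has jumped to 1.4 N m, so the knob is on its stop. Ease the twist, release, lift and verify.

{"method": "apply_moves", "body": {
  "commands": [
    {"translation": [0,0,0],"dr": [0,0,-3],"jaw": -1},
    {"translation": [0,0,0],"dr": [0,0,-3],"jaw": -0.2},
    {"translation": [0,0,0],"dr": [0,0,-3],"jaw": -0.2},
    {"translation": [0,0,-30],"dr": [0,0,-3],"jaw": -0.2},
    {"translation": [0,0,-70],"dr": [0,0,-3],"jaw": 0},
    {"translation": [0,-20,-110],"dr": [0,0,-3],"jaw": 0},
    {"translation": [0,-60,-130],"dr": [0,0,-3],"jaw": 0},
    {"translation": [0,-60,-130],"dr": [0,0,-3],"jaw": 0}
  ]
}}

```text
clock: 21.0
position: [0.4767, -0.2385, 0.2319]
eef_rot: [0.004, 0.714, 0.7, 0.0]
force: [0.6, 0.0, -0.1]
width: 0.497
grasp_force: 0.0
```

```bash
python3 chk.py; python3 w.py w9
```

```text
21.0 [ 0.47673244 -0.23846656  0.23194178]
scene index [270.4 322.1] 0.9 [ 0.4113 -0.2766  0.09  ]
scene pointer [271.3 323. ] 0.57 [ 0.4113 -0.2788  0.09  ]
  gap along frame x mm -0.035280285047998294
scene index [270.8 322.5] 0.96 [ 0.4113 -0.2776  0.09  ]
scene pointer [269.7 324.6] 0.41 [ 0.4075 -0.2793  0.09  ]
  gap along frame x mm 3.8341124983080492
wrist index [277.3 105.9] 0.75 [ 0.4751 -0.1585  0.09  ]
wrist pointer [215.5 239.6] 0.71 [ 0.412  -0.2818  0.09  ]
  gap along frame x mm 64.36116016771678
wrist index [212.2 237.8] 0.97 [ 0.4089 -0.2802  0.09  ]
wrist pointer [214.8 237.2] 0.46 [ 0.4115 -0.2796  0.09  ]
  gap along frame x mm -2.597229627464253
top index [339.6 236. ] 0.74 [ 0.5441 -0.2354  0.09  ]
21.9 [ 0.4778 -0.2374  0.2265] [0.0001 0.7134 0.7008 0.    ]
gate_frame [400.8 177.8] 0.78 [ 0.622  -0.2419  0.    ]
gate_frame [216.3 238.6] 0.6 [ 0.3931 -0.3163  0.    ]
knob_grip [355.4 202.4] 0.68 [ 0.5415 -0.2403  0.118 ]
handle [207.5 207.9] 0.69 [ 0.4114 -0.2452  0.11  ]
index [214.2 236.7] 0.62 [ 0.4108 -0.2801  0.09  ]
pointer [215.  235.6] 0.49 [ 0.4117 -0.279   0.09  ]
clamp_knob 0.77 ((347.93267822265625, 204.84664916992188), (26.716625213623047, 70.21229553222656), 2.862405300140381)
handle 0.78 ((262.3073425292969, 197.21377563476562), (83.2100601196289, 131.26683044433594), 88.66777801513672)
```

View pics/w9.png

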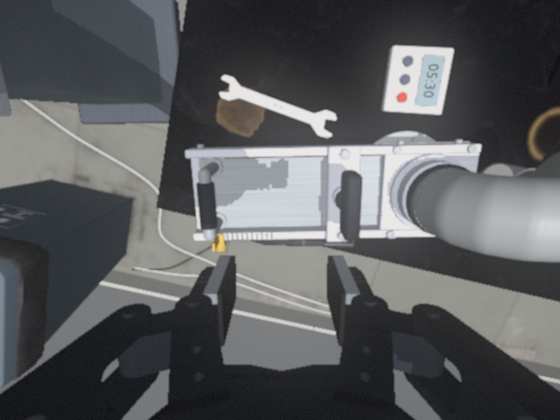

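The wing at (350,205) lies square across the rails, so it is tight. The fin and pointer coincide at about (214,237), the gripper is clear, and the timer and spanner have not moved.

```bash
python3 -c "
from rig import robot
print(robot.hand_in())"
```

```text
the job is handed in; nothing more can be done
None
```

I loosened the wing knob, drew the gate out until its fin was level with the brass pointer (camera readings mostly within 2–3 mm), screwed the knob back to its stop and handed the job in; no verdict was returned.

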